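Take the sold lantern off the display rack

ROBOT

A 6-joint arm with a two-finger parallel gripper is mounted at the origin on the work surface. World frame = base frame: x ahead of the robot, y to its left, z up, the work surface at z = 0. Lengths are in m, angles in rad, forces in N, time in s.
With the tool pointing down it reaches from about 0.425 to 0.95 m from the base axis. Payload 3.5 kg.
Tool frame: the origin (TCP) lies on the centre line of the jaws, within the pads' length; the fingertips stand tip_extent ahead of it and the grasp point (between the pads) lies 2 mm behind it (tip_extent is the distance from the TCP to the fingertips, in m); z points along the fingers, y is the direction in which the jaws open and shut (so a half turn about z gives the same grasp; the last joint's range is limited). The gripper opens to 85 mm and grips with 20 to 120 N. Pads are 22 mm wide; open, the fingers measure 114 mm over their backs; the gripper's body (76 mm by 85 mm) begins 54 mm behind the grasp point. The pads swing forward as they close: fully open they stand 13 mm farther back than shut.
Start: joints at [0.966, 0.286, 1.577, -0, 1.279, -0.15], TCP at [0.296, 0.606, 0.248] pointing down, gripper open.
Joint ranges: [-2.77, 2.77], [-0.9, 2.22], [0.21, 2.48], [-1.53, 4.67], [0.24, 2.81], [-2.84, 2.84]. Speed limits (rad/s): [2.79, 2.79, 3.14, 3.14, 3.14, 3.14].

INTERFACE

Orientations are given as a unit quaternion [x, y, z, w].
In Python, from plant import * gives the robot as it stands.
- The arm moves only by the shell command python3 -m crank 'ROWS' [FORCE]. ROWS is JSON, a list of rows, each a list of 7 numbers: the gripper's target within -1 to 1 (shut at 1, half-way at 0, fully open at -1), then the shift along the tool's x, y, z in cm, then the turn, a rotation vector about the tool's x, y, z in degrees. In form: [[fingers, tx, ty, tz, wx, wy, wz], ...]. A call has 1 to 5 rows; each row shifts and turns the commanded pose from where the row before left it, along the tool's axes as they then stand; what a row does not reach is not made up. A row lasts 1/10 s, in which the tool goes at most 50 mm and 8.59 degrees, less where a joint would pass 70% of its speed; a pose out of reach is approached as far as the arm can. A call is refused whole if a number of a shift passes 5 or a number of a turn 8.59, either way. A call with a gripper value outside its range is refused whole. The fingers move at their own pace and stop on an object; FORCE is the grip in N (left out, the last holds). Time passes only in rows, so rows that do not move let the fingers close. It gives the time, the measured TCP pose, the force and the opening at its end, in the units of the state.
- get_state(): the state, without advancing time (a new reading comes with each control period).
- read_camera(name): name is "scene" or "top"; returns a dict with "color" (420x560x3 uint8, red, green, blue), "vfov" (degrees; the focal length in pixels is half the picture's height over the tangent of half this angle, whatever the lens; pixels are square), "cx", "cy" (the principal point, pixels), "distortion" ([k1, k2, p1, p2, k3] as OpenCV has them; the pictures are not rectified), "cam_to_world" (4x4, takes a point from camera to world coordinates). Camera axes: x right, y up, looking along -z (the intrinsics and any distortion apply to the point x, -y, -z); pixel columns grow to the right and rows downward; lengths in m; the calibration is good to about 2 mm. A picture is of the moment at which its call begins. There is no depth.
- sign_off(): hands the job in, once; it reports no verdict.
Trained networks look in the newest picture that a camera, given by its name, has taken for a name from the list of things; names that differ only in an ending like _2 or _b are one class to them, and where a whole thing is asked for, a point or a joint stands for the part that bears it (a point fixed in the world has none). Each returns a list of dicts, best first, with "p" (0 to 1); they miss things now and then, are a little off and sometimes report something else, mostly with a low value. They report only what shows in the picture. A call takes as long as a camera call. They do not tell look-alikes from the thing itself.
- trace(thing, camera): "pixels" (420x560 bool, what is visible of it) and "location" ([column, row] in pixels, amid what is visible of it).
- place_of(thing, camera): "location" ([column, row] in pixels: a listed point, or the origin of a listed thing).
The state is a dict: "time": time; "qpos": joint angles; "dq": joint speeds; "joint_efforts": joint torques, N m; "eef_pos": TCP position; "tcp_rot": TCP orientation; "contact_force": force on the tool from outside, world axes, zero at the start; "wrist_torque": the same for the moment, N m; "opening": opening from 0.0 (shut) to 1.0 (fully open).
Only numpy, scipy, OpenCV 4.12 (cv2) and the standard library are available. Lean on these libraries where they do the work, as an engineer would, in place of code of your own. Each camera call takes 0.05 s, during which the arm holds its last target.

TASK

The customer has bought the green lantern. Lift it up and off its hook and stand it upright on the round cork mat, its whole foot on the mat, setting it down gently. Leave the red and the blue lantern hanging where they are.

Things in the scene. Friction and masses are not known exactly. Their poses are not given: they have to be found in the camera images.
- green_knob (a point): Green lantern, 0.18-0.35 kg: centre of its pale wood knob (26 mm diameter, 30 tall), on its axis. Foot (68 mm across) 170 mm below, roof top (66 mm) 90 mm below; between roof and knob a peaked strap handle, 14 mm along x, 52 along y, hangs on a hook. z up, x along the hook's rod from tip to rack, y across it. Grip the knob from above, fingers closing along y. Hook: see the other lanterns.
- red_knob (a point): Knob centre of a like red lantern; same axes. Three hang 140 mm apart, in any order, on one wooden rack. Hooks: level 8 mm brass rods, axis 32 mm below the hanging knob's centre; 34 mm towards -x the tip turns up, ending 18 mm above the axis. To unhook: straight up more than 13 mm, less than 50 (roof meets rod), best 30; then 60 mm or more along -x, clear of the tip.
- blue_knob (a point): Knob centre of a like blue lantern; same axes. It hangs on the same rack. The rack's rail is 85 mm behind the knobs (+x), 30 mm lower than their centres, so nothing stands beside or above the knobs. The hanging feet are 38 mm above the table, 28 mm above the rack's base board, which reaches 50 mm in front (-x) of the lanterns' axes.
- mat: Round brown cork mat, fixed on the table to the robot's right, 150 mm in diameter, 6 mm thick. Origin: centre of its underside, on the table; z up. The lantern's foot stands wholly on it when the lantern's axis is within 40 mm of the mat's centre; the knob's centre is then 176 mm above the table.
Things that resemble listed ones, but are neither listed nor needed, are in the scene too. Of the things like the mat, leave any that is grey; of the rest the larger one is meant. What is shaped like the part that bears green_knob but orange is not meant.

How it is judged:
By the outcome, as a careful person would: the job done as asked, in the order asked, and still so for the second after the job is handed in, with the robot touching nothing.
It also fails if it takes over 45 s, if anything falls off the work surface, if the arm or the gripper's body presses on something with over 40 N, if the wrist force passes 120 N, or if a joint passes its speed limit or range.

## Working session

There is one attempt and no reset: what is moved stays moved. The work goes in short steps, Python scripts to look and compute and a shell command to move; the robot and the scene stay as the last step left them, time stands still between calls to the robot, and variables do not carry over. Pictures are saved under pics/ and viewed, and the job is handed in when it is done.

```bash
mkdir -p pics; ls; cat > h.py <<'E'
from plant import *
import numpy as np, cv2
from scipy.spatial.transform import Rotation as R
def K(c):
    H,W=c["color"].shape[:2]; f=H/2/np.tan(np.radians(c["vfov"])/2)
    return np.array([[f,0,c["cx"]],[0,f,c["cy"]],[0,0,1]])
def ray(c,px):
    u=cv2.undistortPoints(np.array([[px]],float),K(c),np.array(c["distortion"],float))[0,0]
    T=np.array(c["cam_to_world"]); d=T[:3,:3]@np.array([u[0],-u[1],-1]); return T[:3,3],d/np.linalg.norm(d)
def onz(c,px,z):
    o,d=ray(c,px); return o+d*(z-o[2])/d[2]
def tri(rs):
    A=0;b=0
    for o,d in rs:
        P=np.eye(3)-np.outer(d,d);A=A+P;b=b+P@o
    x=np.linalg.solve(A,b); return x,[float(np.linalg.norm((np.eye(3)-np.outer(d,d))@(x-o))) for o,d in rs]
def proj(c,p):
    T=np.linalg.inv(np.array(c["cam_to_world"])); q=T[:3,:3]@p+T[:3,3]; q=np.array([q[0],-q[1],-q[2]])
    return cv2.projectPoints(q[None],np.zeros(3),np.zeros(3),K(c),np.array(c["distortion"],float))[0][0,0]
def save(c,n): cv2.imwrite("pics/"+n,c["color"][:,:,::-1])
E
python3 - <<'E'
from h import *
s=get_state(); print(s)
for n in("scene","top"):
    c=read_camera(n); save(c,n+"1.png"); print(n,c["vfov"],c["distortion"],np.round(c["cam_to_world"],3).tolist())
    for t in("green_knob","red_knob","blue_knob","mat"):
        print(t,[(np.round(d["location"],1).tolist(),round(d["p"],2)) for d in place_of(t,n)],[(np.round(d["location"],1).tolist(),round(d["p"],2)) for d in trace(t,n)])
E
```

```text
pics
{'time': 0.0, 'qpos': array([ 9.65986027e-01,  2.87176404e-01,  1.57818960e+00,  4.79299098e-05,
        1.27858465e+00, -1.50002480e-01]), 'dq': array([ 1.52014362e-03,  1.41400495e-03, -2.98581841e-03, -3.16845162e-04,
       -1.16124714e-03,  9.92487128e-05]), 'joint_efforts': array([-3.11603198e-04, -4.05990529e+01, -2.92619294e+01, -1.41745472e-04,
        5.91144111e-03,  7.72647098e-06]), 'eef_pos': array([0.2961307 , 0.60588651, 0.24693314]), 'tcp_rot': array([ 2.25455628e-01,  9.74252723e-01, -1.08757114e-03, -4.55800025e-04]), 'contact_force': array([ 0.56781489, -0.07899225,  0.48556526]), 'wrist_torque': array([-0.02705521, -0.02443919, -0.02086217]), 'opening': 0.9963715493489995}
scene 57.793984143868826 [-0.00456135  0.          0.          0.          0.        ] [[-0.611, -0.671, 0.419, 0.87], [0.791, -0.516, 0.328, 0.23], [-0.004, 0.532, 0.847, 0.978], [0.0, 0.0, 0.0, 1.0]]
green_knob [([258.3, 242.4], 0.92), ([196.6, 237.8], 0.76), ([362.6, 322.1], 0.53)] [([201.2, 259.6], 0.89), ([258.9, 263.2], 0.86)]
red_knob [([364.7, 324.1], 0.98)] []
blue_knob [([305.4, 277.5], 0.61), ([227.2, 209.1], 0.27)] [([303.8, 298.8], 0.97)]
mat [([226.8, 210.5], 0.94), ([273.1, 169.8], 0.75), ([190.7, 173.3], 0.74)] [([193.3, 170.7], 0.83), ([274.2, 169.0], 0.78), ([229.0, 211.2], 0.67)]
top 57.70809717287184 [-0.05218576  0.          0.          0.          0.        ] [[-0.023, 0.991, -0.129, 0.329], [-1.0, -0.025, -0.017, -0.12], [-0.02, 0.129, 0.991, 1.213], [0.0, 0.0, 0.0, 1.0]]
green_knob [([259.5, 164.3], 0.81), ([310.1, 141.5], 0.74)] [([308.0, 154.3], 0.9), ([264.7, 177.0], 0.75)]
red_knob [([158.9, 164.8], 0.7)] [([333.9, 212.4], 0.62), ([172.6, 173.7], 0.58)]
blue_knob [([210.1, 163.0], 0.91)] [([219.5, 173.0], 0.75)]
mat [([394.8, 221.3], 0.81), ([330.2, 278.2], 0.77), ([335.7, 209.5], 0.6)] [([328.2, 279.1], 0.95), ([399.6, 219.9], 0.69), ([335.2, 211.1], 0.57)]
```

View pics/scene1.png

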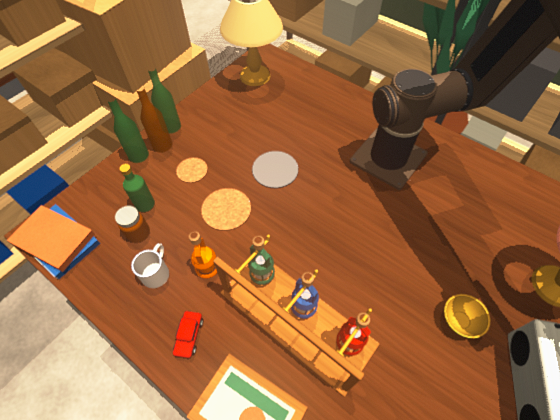

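View pics/top1.png

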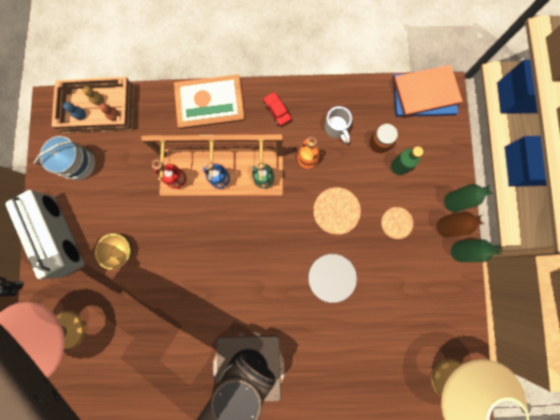

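The scene picture shows green hanging at (258,243), blue at (305,278) and red at (364,322). A standing orange look-alike is at (197,238). There is a large cork disc at (227,209), a small cork disc at (192,170) and a grey disc at (274,169). In the top picture, green is at (260,164), orange at (310,142), the large cork at (337,211), the small cork at (397,222) and grey at (332,278).

Candidates for the lantern are green (258,242) and orange (197,238), so I choose green. Candidates for the mat are large cork (227,209), small cork (192,172) and grey (274,169), so I choose the large cork.

```bash
python3 - <<'E'
from h import *
cs=read_camera("scene"); ct=read_camera("top")
P={"green_knob":[],"red_knob":[],"blue_knob":[]}
near={"green_knob":((258,242),(260,164)),"red_knob":((364,323),(159,165)),"blue_knob":((305,278),(210,163)),"mat":((227,210),(336,210))}
for t,(a,b) in near.items():
    r=[]
    for c,n,q in((cs,"scene",a),(ct,"top",b)):
        L=[d["location"] for d in place_of(t,n)]; L=[l for l in L if np.linalg.norm(np.array(l)-q)<12]
        l=L[0] if L else q; print(t,n,np.round(l,1)); r.append(ray(c,l))
        if t=="mat":print(onz(c,l,0))
    x,e=tri(r); print(t,np.round(x,4),np.round(e,4))
# mat by masks
for c,n,q in((cs,"scene",(227,210)),(ct,"top",(336,210))):
    for d in trace("mat",n):
        ys,xs=np.nonzero(d["pixels"]); cont=max(cv2.findContours(d["pixels"].astype(np.uint8),0,1)[0],key=len)
        w=np.array([onz(c,p[0].astype(float),.006) for p in cont])[:,:2]; (x,y),r=cv2.minEnclosingCircle(w.astype(np.float32)); print(n,d["location"],x,y,r,c["color"][d["pixels"]].mean(0), w.mean(0))
a=cv2.resize(cs["color"][200:380,170:400],None,fx=3,fy=3,interpolation=2)
cv2.imwrite("pics/crop1.png",a[:,:,::-1])
a=cv2.resize(ct["color"][125:245,140:340],None,fx=4,fy=4,interpolation=2)
cv2.imwrite("pics/crop2.png",a[:,:,::-1])
E
```

```text
green_knob scene [258.1 242.1]
green_knob top [261.5 165.3]
green_knob [ 0.5844 -0.0643  0.2038] [0.0002 0.0002]
red_knob scene [361.5 322.2]
red_knob top [158.  164.3]
red_knob [0.5965 0.2199 0.2025] [0.0007 0.0007]
blue_knob scene [305.6 279.6]
blue_knob top [209.9 164.8]
blue_knob [0.5909 0.076  0.2023] [0.0009 0.0009]
mat scene [226.9 210.3]
[ 0.4830986  -0.28637795  0.        ]
mat top [334.2 210.5]
[ 0.48148854 -0.28355847  0.        ]
mat [ 4.824e-01 -2.848e-01  4.000e-04] [0.0016 0.0016]
scene [273.7, 167.2] 0.2723064422607422 -0.26659804582595825 0.0773213654756546 [211.25791855 187.7066365  165.86802413] [ 0.27338069 -0.26774533]
scene [228.5, 210.6] 0.48256269097328186 -0.28967925906181335 0.07614840567111969 [250.42255266 191.4622057  101.89900867] [ 0.48315917 -0.28820685]
scene [191.5, 170.9] 0.43787869811058044 -0.48063331842422485 0.05311746150255203 [249.75630252 188.08067227  99.53109244] [ 0.43833589 -0.47900861]
scene [263.5, 264.7] 0.5544533133506775 -0.09922146797180176 0.07171996682882309 [126.3345367  116.47051745  77.16847172] [ 0.55192648 -0.09809886]
top [329.1, 278.0] 0.27106261253356934 -0.2679915428161621 0.07511751353740692 [229.367507   219.76190476 205.17983193] [ 0.26904405 -0.26834423]
top [334.9, 211.9] 0.47983893752098083 -0.2899358868598938 0.0752662643790245 [246.97142857 198.14285714 133.90962099] [ 0.47925585 -0.28994783]
```

View pics/crop1.png

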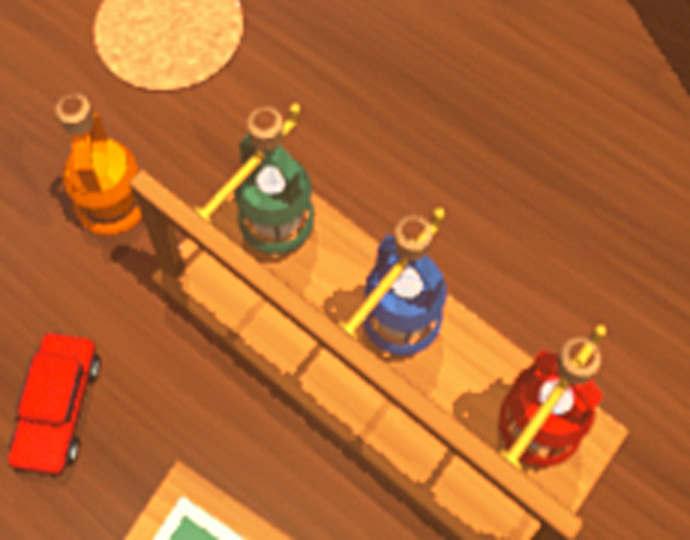

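View pics/crop2.png

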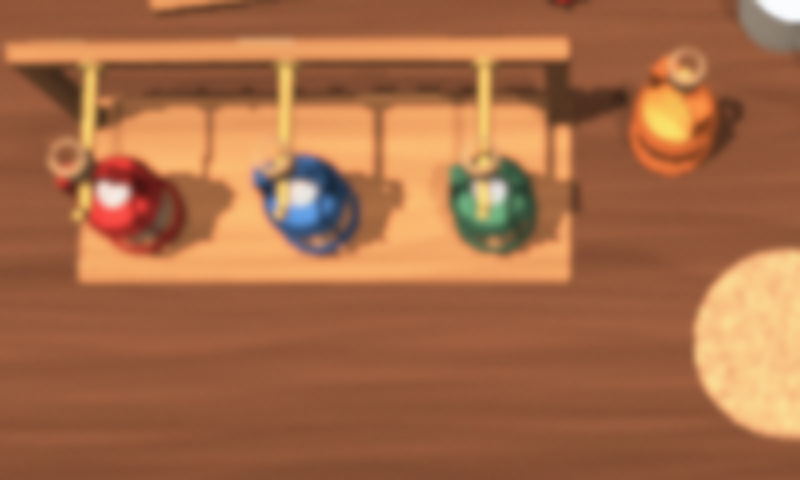

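The crops confirm the choice. Green hangs on the hook nearest the mat, and the standing orange look-alike is outside the rack. The measured knob height of 0.204 agrees with 0.208 from the text. Next I check the tool geometry, then rise and turn.

```bash
python3 -c "
import plant
print([n for n in dir(plant) if not n.startswith('_')]); print(getattr(plant,'tip_extent',None)); print(plant.get_state().keys())"
python3 -m crank '[[-1,0,0,-4,0,0,-8],[-1,0,0,-4,0,0,-8],[-1,0,0,0,0,0,-7.6]]' 40
```

```text
['Unreachable', 'get_state', 'place_of', 'read_camera', 'sign_off', 'tip_extent', 'trace']
0.017
dict_keys(['time', 'qpos', 'dq', 'joint_efforts', 'eef_pos', 'tcp_rot', 'contact_force', 'wrist_torque', 'opening'])
time: 1.8
eef_pos: [0.2978, 0.6084, 0.3371]
tcp_rot: [0.019, 1.0, 0.006, 0.004]
contact_force: [0.5, 0.3, 0.6]
opening: 0.999
```

```bash
python3 -m crank '[[-1,-2.1,-4.4,0,0,0,0],[-1,-2.1,-4.4,0,0,0,0],[-1,-2.1,-4.4,0,0,0,0],[-1,-2.1,-4.4,0,0,0,0],[-1,-2.1,-4.4,0,0,0,0]]'
python3 -m crank '[[-1,-2.1,-4.4,0,0,0,0],[-1,-2.1,-4.4,0,0,0,0],[-1,-2.1,-4.4,0,0,0,0],[-1,-2.1,-4.4,0,0,0,0],[-1,-2.1,-4.4,0,0,0,0]]'
python3 -m crank '[[-1,-2.1,-4.4,0,0,0,0],[-1,-2.1,-4.4,0,0,0,0],[-1,-2.1,-4.4,0,0,0,0],[-1,-1,-2,0,0,0,0],[-1,0,0,0,0,0,0]]'
cat > to.py <<'E'
from h import *
import sys
s=get_state(); r=R.from_quat(s["tcp_rot"]); t=np.array([float(v) for v in sys.argv[1:4]])
yaw=float(sys.argv[4]) if len(sys.argv)>4 else -2.4
a=np.radians(yaw); G=np.column_stack([[-np.cos(a),-np.sin(a),0],[-np.sin(a),np.cos(a),0],[0,0,-1]])
print("t",s["time"],"pos",np.round(s["eef_pos"],4),"tool shift cm",np.round(100*r.inv().apply(t-s["eef_pos"]),2),"turn deg",np.round((r.inv()*R.from_matrix(G)).as_rotvec(degrees=True),2),"F",np.round(s["contact_force"],1),s["qpos"].round(2),s["opening"])
E
python3 to.py .584 -.064 .30
```

```text
time: 2.3
eef_pos: [0.3923, 0.3803, 0.3285]
tcp_rot: [0.021, 1.0, 0.0, 0.0]
contact_force: [0.7, 0.4, -0.3]
opening: 1.001
time: 2.8
eef_pos: [0.4878, 0.1559, 0.3287]
tcp_rot: [0.021, 1.0, 0.0, 0.001]
contact_force: [1.0, 0.2, 0.0]
opening: 1.001
time: 3.3
eef_pos: [0.5546, -0.0001, 0.3281]
tcp_rot: [0.024, 1.0, -0.0, -0.0]
contact_force: [-0.6, 1.0, -0.2]
opening: 1.005
t 3.3 pos [ 5.546e-01 -1.000e-04  3.281e-01] tool shift cm [-3.24 -6.24  2.81] turn deg [-0.03 -0.02 -0.31] F [-0.6  1.  -0.2] [-0.18 -0.03  1.78 -0.    1.39 -1.71] 1.0051375520435932
```

```bash
python3 -m crank '[[-1,-1.6,-3.1,0,0,0,0],[-1,-1.6,-3.1,0,0,0,0],[-1,0,0,2,0,0,0],[-1,0,0,0,0,0,0]]'
python3 - <<'E'
from h import *
cs=read_camera("scene"); ct=read_camera("top")
g=[]
for c,n in((cs,"scene"),(ct,"top")):
    for t in("green_knob","red_knob","blue_knob"): print(n,t,[(np.round(d["location"],1).tolist(),round(d["p"],2)) for d in place_of(t,n)])
a=cv2.resize(cs["color"][150:330,170:400],None,fx=3,fy=3,interpolation=2)
cv2.imwrite("pics/crop3.png",a[:,:,::-1])
E
python3 to.py .584 -.064 .208
```

```text
time: 3.7
eef_pos: [0.5819, -0.0599, 0.3053]
tcp_rot: [0.022, 1.0, 0.001, -0.003]
contact_force: [-0.3, 0.1, -0.7]
opening: 1.001
scene green_knob [([193.0, 239.7], 0.95), ([257.4, 244.0], 0.69)]
scene red_knob [([361.8, 318.1], 0.77)]
scene blue_knob [([305.0, 276.5], 0.56)]
top green_knob [([311.2, 141.7], 0.93), ([262.1, 165.6], 0.42)]
top red_knob [([159.2, 165.2], 0.7)]
top blue_knob []
t 4.1 pos [ 0.5833 -0.06    0.3093] tool shift cm [-0.07 -0.39 10.13] turn deg [-0.02  0.09 -0.01] F [ 0.8 -0.8  0.3] [-0.28  0.05  1.73 -0.    1.36 -1.8 ] 1.001460178538632
```

View pics/crop3.png

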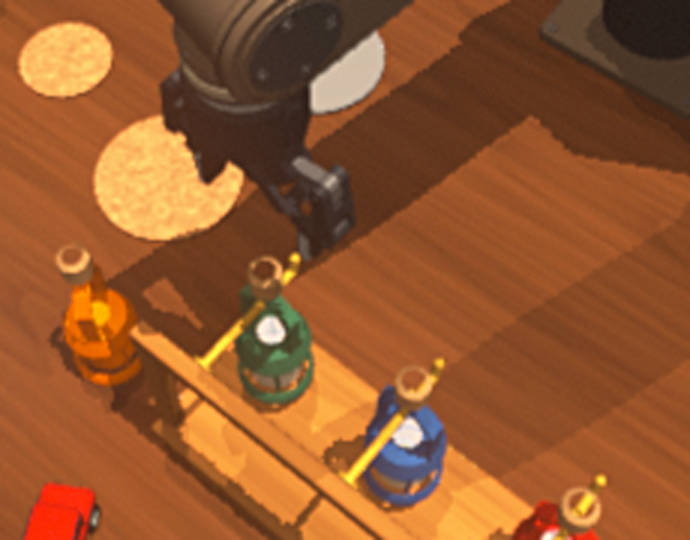

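The view from above the knob shows the open gripper over the green lantern's knob at about (258,242), with the mat at (226,209). A quick yaw check from the rack's front edge, then I descend.

```bash
python3 - <<'E'
from h import *
ct=read_camera("top");cs=read_camera("scene")
a=onz(ct,(160.5,195.2),.01);b=onz(ct,(282.3,195.2),.01);d=a-b;print(a,b,np.degrees(np.arctan2(-d[0],d[1])))
a=onz(cs,(170+145/3,200+178/3),.18);b=onz(cs,(170+577/3,200+525/3),.18);d=b-a;print(a,b,np.degrees(np.arctan2(-d[0],d[1])))
for s,t in(((258,242.6),(261,165)),((257.4,244),(262.1,165.6)),((258.7,241),(261,166))): print(tri([ray(cs,s),ray(ct,t)]))
E
python3 -m crank '[[-1,-0.1,-0.4,3,0,0,0],[-1,0,0,3,0,0,0],[-1,0,0,2,0,0,0],[-1,0,0,0,0,0,0]]'
python3 to.py .584 -.064 .208
```

```text
[0.54415362 0.27515764 0.01      ] [ 0.53369707 -0.11861862  0.01      ] -1.521105594829969
[ 0.6656335  -0.11712314  0.18      ] [0.67638588 0.27438887 0.18      ] -1.5731596088959765
(array([ 0.58541175, -0.06321268,  0.20408019]), [0.00014507859679506108, 0.00014507859679502478])
(array([ 0.58583309, -0.06555347,  0.19505444]), [2.2689737502249608e-05, 2.268973750222003e-05])
(array([ 0.58210008, -0.06345591,  0.206612  ]), [0.0003260488964985403, 0.00032604889649849583])
time: 4.6
eef_pos: [0.5819, -0.064, 0.2244]
tcp_rot: [0.021, 1.0, 0.001, -0.004]
contact_force: [-0.5, 0.2, 0.5]
opening: 0.997
t 4.6 pos [ 0.5819 -0.064   0.2244] tool shift cm [-0.22  0.    1.63] turn deg [ 0.1  -0.42 -0.06] F [-0.5  0.2  0.5] [-0.28  0.12  1.82 -0.    1.21 -1.81] 0.9970073124753246
```

```bash
python3 -m crank '[[-1,-0.2,0,0.8,0,0,-0.8],[-1,0,0,0.8,0,0,0],[-1,0,0,0,0,0,0]]'
python3 to.py .5845 -.064 .208 -1.55
python3 - <<'E'
from h import *
cs=read_camera("scene")
a=cv2.resize(cs["color"][150:330,170:400],None,fx=3,fy=3,interpolation=2)
cv2.imwrite("pics/crop4.png",a[:,:,::-1])
a=cv2.resize(read_camera("top")["color"][125:245,140:340],None,fx=4,fy=4,interpolation=2)
cv2.imwrite("pics/crop4t.png",a[:,:,::-1])
E
```

```text
time: 4.9
eef_pos: [0.5859, -0.0646, 0.212]
tcp_rot: [0.014, 1.0, 0.0, -0.0]
contact_force: [0.9, 0.9, 0.1]
opening: 1.002
t 4.9 pos [ 0.5859 -0.0646  0.212 ] tool shift cm [0.14 0.06 0.4 ] turn deg [ 0.01 -0.03 -0.11] F [0.9 0.9 0.1] [-0.28  0.13  1.83 -0.    1.18 -1.82] 1.0021143568779018
```

View pics/crop4.png

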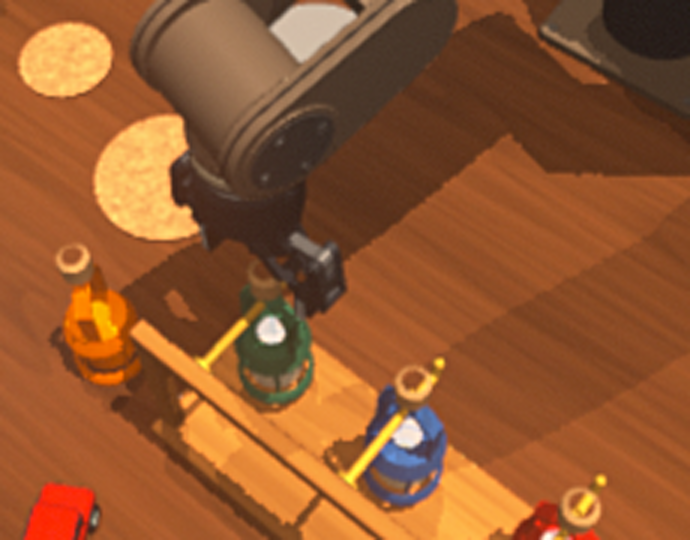

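View pics/crop4t.png

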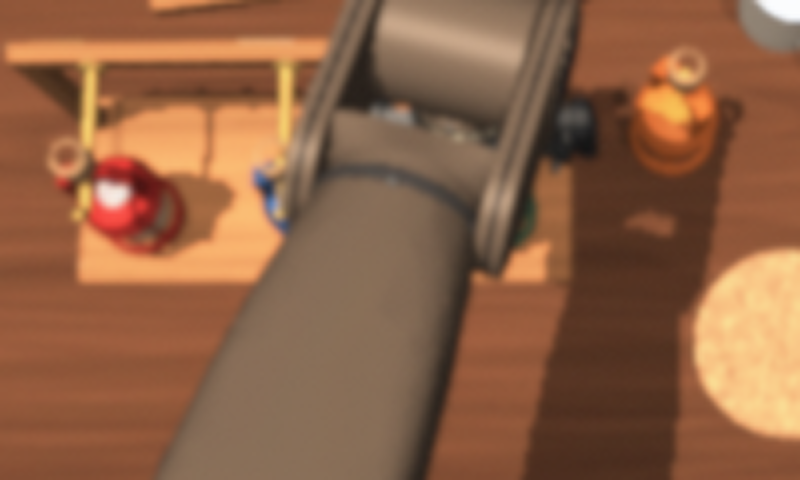

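The scene crop shows the knob at about (258,242) between the open fingers, and neither neighbour has been touched. I lower 4 mm and close.

```bash
python3 -m crank '[[-1,0.1,0,0.4,0,0,0],[0.3,0,0,0,0,0,0],[1,0,0,0,0,0,0],[1,0,0,0,0,0,0],[1,0,0,0,0,0,0]]' 50
python3 -m crank '[[1,0,0,0,0,0,0],[1,0,0,0,0,0,0],[1,0,0,0,0,0,0]]' 50
python3 to.py .5845 -.064 .238 -1.55
```

```text
time: 5.5
eef_pos: [0.5852, -0.0632, 0.209]
tcp_rot: [0.015, 1.0, 0.002, 0.0]
contact_force: [-0.1, 9.0, 6.5]
opening: 0.33
time: 5.8
eef_pos: [0.5855, -0.0624, 0.2096]
tcp_rot: [0.015, 1.0, 0.003, 0.001]
contact_force: [0.2, 6.7, 2.7]
opening: 0.293
t 5.8 pos [ 0.5855 -0.0624  0.2096] tool shift cm [ 0.09 -0.15 -2.84] turn deg [ 0.29  0.07 -0.13] F [0.2 6.7 2.7] [-0.28  0.13  1.83  0.01  1.18 -1.82] 0.292854917212809
```

The gripper holds at 25 mm, matching the 26 mm knob. I ease the sideways load by 1.5 mm and lift 30 mm.

```bash
python3 -m crank '[[1,0,0.15,0,0,0,0],[1,0,0,-0.5,0,0,0],[1,0,0,-0.5,0,0,0]]'
python3 -m crank '[[1,0,0,-0.7,0,0,0],[1,0,0,-0.7,0,0,0],[1,0,0,-0.6,0,0,0],[1,0,0,0,0,0,0]]'
python3 to.py .5845 -.064 .238 -1.55
python3 - <<'E'
from h import *
cs=read_camera("scene")
a=cv2.resize(cs["color"][150:330,170:400],None,fx=3,fy=3,interpolation=2)
cv2.imwrite("pics/crop5.png",a[:,:,::-1])
E
```

```text
time: 6.1
eef_pos: [0.5844, -0.0633, 0.2175]
tcp_rot: [0.014, 1.0, -0.0, -0.001]
contact_force: [0.4, 0.7, -1.6]
opening: 0.289
time: 6.5
eef_pos: [0.5857, -0.0635, 0.2399]
tcp_rot: [0.015, 1.0, -0.0, 0.001]
contact_force: [0.1, 0.2, -2.8]
opening: 0.286
t 6.5 pos [ 0.5857 -0.0635  0.2399] tool shift cm [ 0.11 -0.06  0.19] turn deg [-0.04  0.14 -0.12] F [ 0.1  0.2 -2.8] [-0.28  0.1   1.8  -0.    1.23 -1.82] 0.2858382876469403
```

View pics/crop5.png

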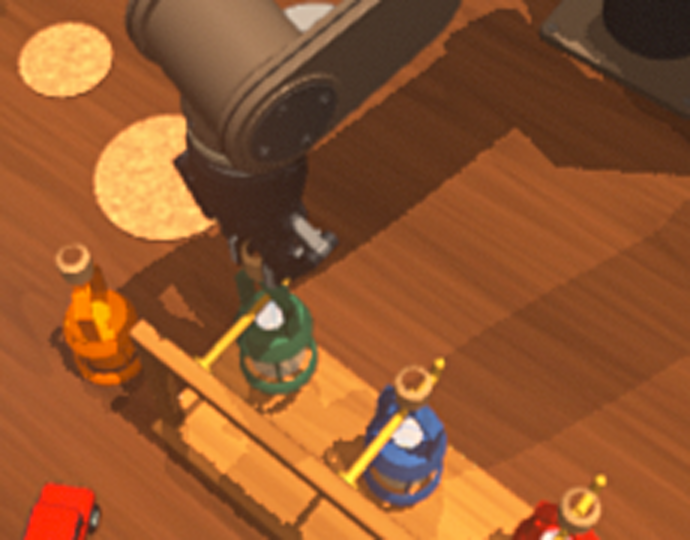

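The lantern is lifted (load 2.8 N, foot clear) and the rod is between the roof and the strap. Next I move along −x, clear of the tip.

```bash
python3 -m crank '[[1,1,0,0,0,0,0],[1,2,0,0,0,0,0],[1,2,0,0,0,0,0],[1,2,0,0,0,0,0],[1,2,0,0,0,0,0]]'
python3 -m crank '[[1,1,0,0,0,0,0],[1,0,0,0,0,0,0]]'
python3 to.py .4815 -.287 .238 -1.55
python3 - <<'E'
from h import *
cs=read_camera("scene");save(cs,"scene6.png")
E
```

```text
time: 7.05
eef_pos: [0.4933, -0.0602, 0.2376]
tcp_rot: [0.014, 1.0, 0.0, -0.001]
contact_force: [-0.3, -0.5, -1.6]
opening: 0.289
time: 7.25
eef_pos: [0.4838, -0.06, 0.238]
tcp_rot: [0.015, 1.0, 0.0, -0.0]
contact_force: [0.4, -0.6, -2.9]
opening: 0.289
t 7.25 pos [ 0.4838 -0.06    0.238 ] tool shift cm [-4.40e-01 -2.27e+01 -1.00e-02] turn deg [ 0.01 -0.04 -0.13] F [ 0.4 -0.6 -2.9] [-0.33 -0.13  2.04 -0.    1.23 -1.87] 0.2894518475488556
```

View pics/scene6.png

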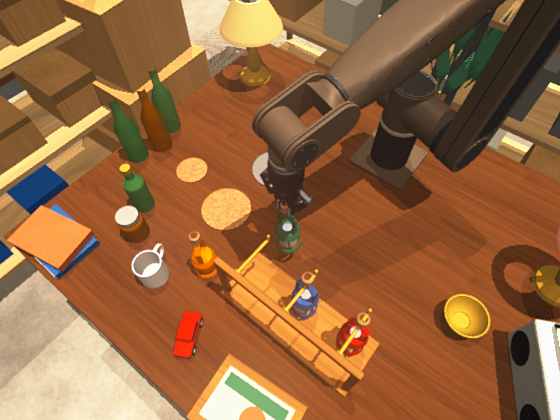

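The green lantern is free of its hook at (288,232), and blue and red are still hanging. I carry it over the mat.

```bash
python3 -m crank '[[1,0,-1,0,0,0,0],[1,0,-2,0,0,0,0],[1,0,-3,0,0,0,0],[1,0,-3,0,0,0,0],[1,-0.2,-3,0,0,0,0]]'
python3 -m crank '[[1,-0.2,-3,0,0,0,0],[1,0,-3,0,0,0,0],[1,0,-2.5,0,0,0,0],[1,0,-1.5,0,0,0,0],[1,0,-0.7,0,0,0,0]]'
python3 -m crank '[[1,0,0,1,0,0,0],[1,0,0,0.5,0,0,0],[1,0,0,0,0,0,0],[1,0,0,0,0,0,0]]'
python3 to.py .4815 -.287 .182 -1.55
python3 - <<'E'
from h import *
a=cv2.resize(read_camera("scene")["color"][130:290,130:350],None,fx=3.6,fy=3.6,interpolation=2)
cv2.imwrite("pics/crop7.png",a[:,:,::-1])
a=cv2.resize(read_camera("top")["color"][125:285,240:440],None,fx=3.6,fy=3.6,interpolation=2)
cv2.imwrite("pics/crop7t.png",a[:,:,::-1])
E
```

```text
time: 7.8
eef_pos: [0.484, -0.1822, 0.2384]
tcp_rot: [0.014, 1.0, -0.0, 0.0]
contact_force: [0.6, 0.6, -2.9]
opening: 0.288
time: 8.3
eef_pos: [0.4826, -0.289, 0.238]
tcp_rot: [0.015, 1.0, 0.0, -0.0]
contact_force: [0.6, -0.5, -2.3]
opening: 0.289
time: 8.7
eef_pos: [0.4825, -0.2862, 0.2228]
tcp_rot: [0.014, 1.0, 0.0, -0.0]
contact_force: [0.2, -0.3, -2.2]
opening: 0.287
t 8.7 pos [ 0.4825 -0.2862  0.2228] tool shift cm [ 0.09 -0.09  4.08] turn deg [ 0.05 -0.04 -0.04] F [ 0.2 -0.3 -2.2] [-0.72  0.06  1.88  0.    1.2  -2.26] 0.2867503728770556
```

View pics/crop7.png

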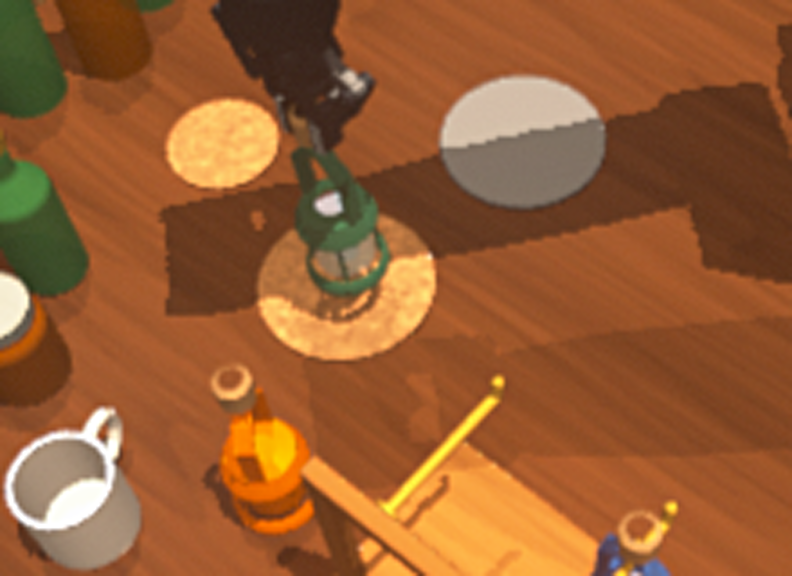

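View pics/crop7t.png

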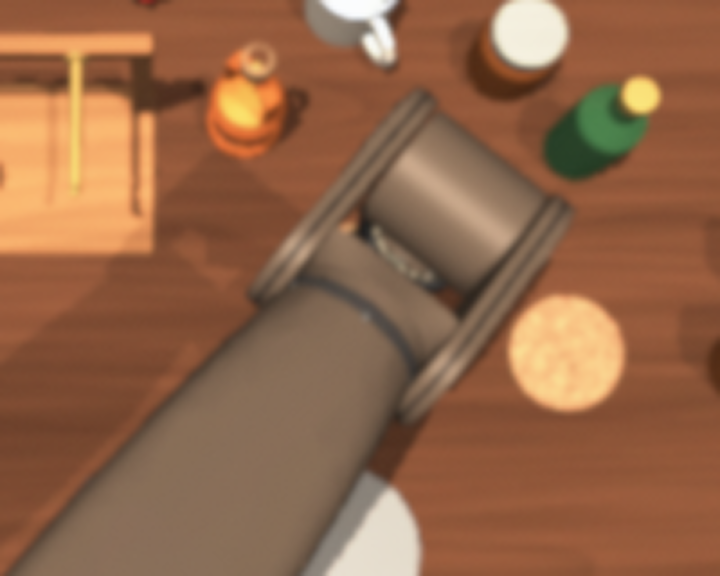

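The scene crop shows the green lantern upright over the large cork mat, its foot at about (225,210) and the mat ringed around it. I lower it, slowly at the end.

```bash
python3 -m crank '[[1,0,0,1,0,0,0],[1,0,0,1,0,0,0],[1,0,0,1,0,0,0],[1,0,0,0.5,0,0,0],[1,0,0,0.3,0,0,0]]'
python3 -m crank '[[1,0,0,0.15,0,0,0],[1,0,0,0,0,0,0],[1,0,0,0,0,0,0]]'
```

```text
time: 9.3
eef_pos: [0.482, -0.2869, 0.1839]
tcp_rot: [0.015, 1.0, 0.001, -0.001]
contact_force: [0.4, -0.4, -3.3]
opening: 0.287
time: 9.6
eef_pos: [0.4827, -0.2875, 0.1843]
tcp_rot: [0.014, 1.0, -0.0, 0.0]
contact_force: [-0.1, -0.1, -1.7]
opening: 0.287
```

```bash
python3 -m crank '[[1,0,0,0.1,0,0,0],[1,0,0,0.1,0,0,0],[1,0,0,0,0,0,0]]'
```

```text
time: 9.9
eef_pos: [0.4824, -0.2872, 0.1818]
tcp_rot: [0.014, 1.0, 0.0, -0.0]
contact_force: [-0.2, -0.1, -2.8]
opening: 0.288
```

```bash
python3 -m crank '[[1,0,0,0.1,0,0,0],[1,0,0,0.1,0,0,0],[1,0,0,0,0,0,0]]'
```

```text
time: 10.2
eef_pos: [0.4825, -0.2873, 0.1798]
tcp_rot: [0.014, 1.0, -0.0, 0.0]
contact_force: [-0.6, 0.1, -2.5]
opening: 0.284
```

```bash
python3 -m crank '[[1,0,0,0.1,0,0,0],[1,0,0,0,0,0,0]]'
```

```text
time: 10.4
eef_pos: [0.4829, -0.2874, 0.1797]
tcp_rot: [0.014, 1.0, -0.0, 0.001]
contact_force: [0.7, 0.8, 2.0]
opening: 0.284
```

```bash
python3 -m crank '[[1,0,0,0.1,0,0,0],[1,0,0,0,0,0,0]]'
```

```text
time: 10.6
eef_pos: [0.4833, -0.2876, 0.1797]
tcp_rot: [0.015, 1.0, -0.001, 0.001]
contact_force: [0.1, 2.2, 5.3]
opening: 0.286
```

Touchdown is at 0.180: the force flipped from −2.5 to +2 and then +5 N. I relax 1 mm, look, and open gently.

```bash
python3 -m crank '[[1,0,0,-0.1,0,0,0],[1,0,0,0,0,0,0]]' 20
python3 - <<'E'
from h import *
a=cv2.resize(read_camera("scene")["color"][130:290,130:350],None,fx=3.6,fy=3.6,interpolation=2)
cv2.imwrite("pics/crop8.png",a[:,:,::-1])
E
```

```text
time: 10.8
eef_pos: [0.4829, -0.2874, 0.1796]
tcp_rot: [0.014, 1.0, -0.0, 0.001]
contact_force: [-0.6, 1.2, 4.3]
opening: 0.285
```

View pics/crop8.png

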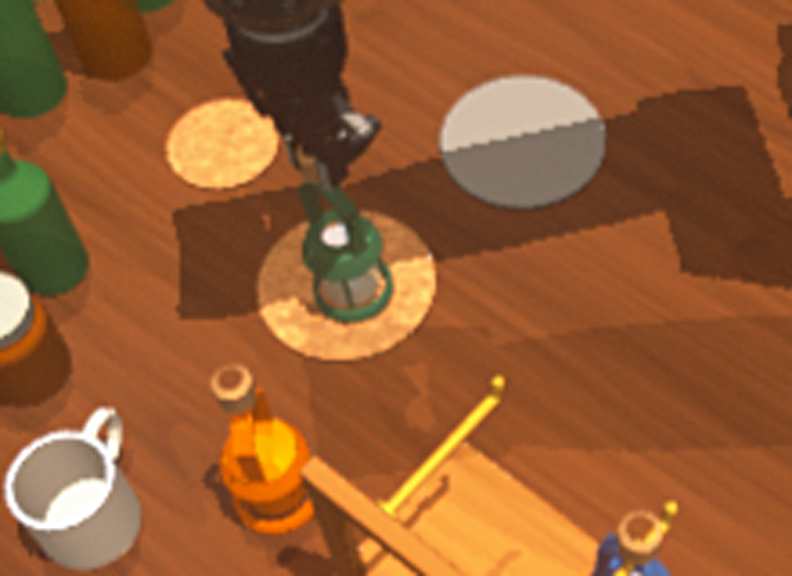

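The foot ring stands at about crop (352,290), i.e. pixel (228,210), well inside the mat. I open.

```bash
python3 -m crank '[[0.2,0,0,0,0,0,0],[0,0,0,0,0,0,0],[-0.2,0,0,0,0,0,0],[-0.3,0,0,0,0,0,0]]'
python3 -m crank '[[-0.3,0,0,-1,0,0,0],[-0.3,0,0,-2,0,0,0],[-0.3,0,0,-3,0,0,0],[-0.3,0,0,-4,0,0,0],[-0.3,0,0,-4,0,0,0]]'
python3 -m crank '[[-0.3,3,3,0,0,0,0],[-0.3,0,4,0,0,0,0],[-0.3,0,4,0,0,0,0],[-0.3,0,4,0,0,0,0],[-0.3,0,0,0,0,0,0]]'
python3 - <<'E'
from h import *
cs=read_camera("scene");ct=read_camera("top");save(cs,"scene9.png");save(ct,"top9.png")
for t in("green_knob","red_knob","blue_knob"):
  for c,n in((cs,"scene"),(ct,"top")):
    print(n,t,[(np.round(d["location"],1).tolist(),round(d["p"],2)) for d in place_of(t,n)])
print(proj(cs,np.array([.4815,-.287,.176])),proj(ct,np.array([.4815,-.287,.176])))
E
```

```text
time: 11.25
eef_pos: [0.4823, -0.2872, 0.1784]
tcp_rot: [0.014, 1.0, 0.0, -0.0]
contact_force: [1.4, -0.1, -0.6]
opening: 0.647
time: 11.75
eef_pos: [0.4822, -0.2871, 0.3206]
tcp_rot: [0.014, 1.0, 0.0, -0.0]
contact_force: [-0.1, -0.1, 0.2]
opening: 0.65
time: 12.25
eef_pos: [0.4567, -0.133, 0.32]
tcp_rot: [0.012, 1.0, 0.0, 0.001]
contact_force: [0.1, 0.4, -0.2]
opening: 0.65
scene green_knob [([217.6, 171.9], 0.78), ([194.0, 240.2], 0.61)]
top green_knob [([311.0, 140.3], 0.93), ([340.6, 203.9], 0.6)]
scene red_knob [([363.0, 319.2], 0.72)]
top red_knob [([159.3, 162.0], 0.9)]
scene blue_knob [([307.7, 278.0], 0.6)]
top blue_knob [([210.1, 166.0], 0.93), ([334.5, 209.3], 0.39)]
[218.73599874 174.25708513] [343.74966878 202.27070189]
```

View pics/scene9.png

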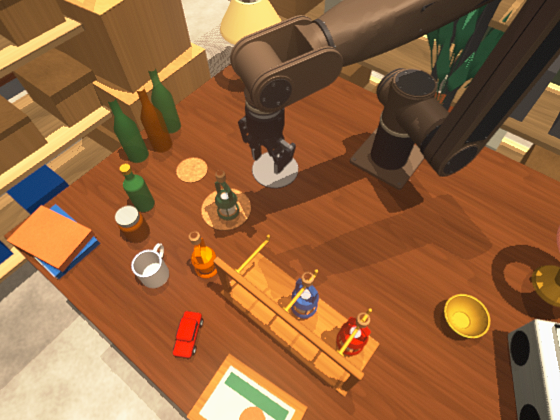

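View pics/top9.png

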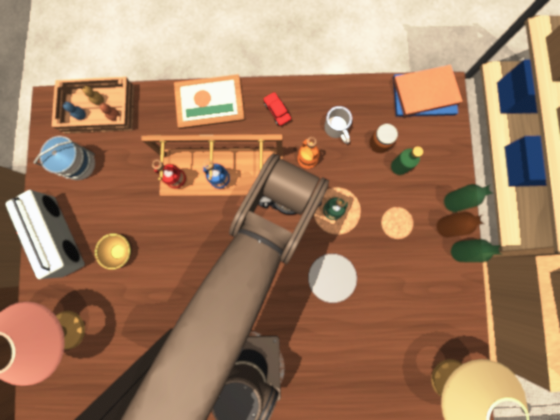

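Green stands upright on the mat, at (227,206) in the scene picture and (336,208) in the top one. Red (363,319) and blue (307,278) still hang, and the robot is clear.

```bash
python3 - <<'E'
from h import *
c=read_camera("scene");t=read_camera("top")
print(tri([ray(c,(217.6,171.9)),ray(t,(340.6,203.9))]))
s=get_state();print(s["contact_force"],np.abs(s["dq"]).max()); print(sign_off())
E
```

```text
(array([ 0.47972437, -0.28160263,  0.18727757]), [0.006476280823137876, 0.006476280823137878])
[-0.14940969  0.01600886 -0.03088178] 0.00536854369517493
the job is handed in; nothing more can be done
None
```

The green lantern is off its hook and standing upright on the large cork mat, and I handed the job in at about 12.5 s. I gripped it by the knob, lifted it 30 mm, drew it 100 mm along −x and carried it over. I set it down in 1 mm steps, with about 5 N of upward force on the tool at most, then released it and backed away.

**Last checks:**
- **Position:** the axis is within about 6 mm of the mat's centre, against the 40 mm allowed.
- **Other lanterns:** red and blue are still hanging where they were, and the orange look-alike was not touched.
- **Robot:** it is touching nothing; the measured contact force is about 0 N.

**Disagreement:** the final two-view fix of the green knob was poor. Its rays missed each other by 6 mm each, and it gave a height of 0.187 m against the expected 0.176 m. I judged the placing by the touchdown height (TCP 0.180 m) and both pictures instead, and these agree that it stands upright on the mat.

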